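# Block a lens: flip the blocker's arm over and press it home

### The job

On the lens blocker, push the red-knobbed arm over from its leaned-back position until its yellow pad comes down on the lens, then press gently on the knob until the sprung lens rest is fully down, and finish while still holding it pressed there. Only push and press: do not touch the lens with the fingers or lift it out of its rest, and leave the other things on the bench where they are.

Things in the scene. Friction and masses are not known exactly. Their poses are not given: they have to be found in the camera images.
- blocker: The lens blocker, cream housing on a dark foot, 126 x 214 x 40 mm, fixed to the bench at a varying place and yaw. Origin: on the bench, 5 mm to its +y from the foot's middle; z up. Lens rest centred at its y = -55 mm; two dark hinge cheeks (106 mm high) at y = +65 mm. It carries the flip arm, which swings in its y-z plane at x = 0.
- hinge (a point): Axis of the flip arm's hinge, at (0, 65, 90) mm in the blocker's frame, between the cheeks; the axis runs along the blocker's x.
- flip_arm (a joint): Flip arm angle, rad: 0 = level towards the blocker's -y, pad 1 mm above the unpressed lens; 1.57 = upright; starts leaned back at 1.5 to 2.1 (stop 2.2); about -0.08 with the rest fully down. Stiff hinge: it stays where it is left and moves with 2 to 4 N at the knob. Aluminium bar 26 mm wide, 12 thick, 135 long.
- knob (a point): Centre of the smooth, slippery red ball knob, 34 mm diameter, at the arm's free end, on the side away from the pad. Leaned back it faces the blocker's +y side, 175 to 215 mm above the bench; level, it is on top, 118 mm above the bench over the lens. At arm angle q it lies at y = -120 cos q + 28 sin q, z = 120 sin q + 28 cos q mm from the hinge in the blocker's frame.
- pad (a point): Middle of the face of the yellow pressing pad (24 mm diameter) on the other side of the arm's end, 50 mm from the knob's centre; it lies on the middle of the lens when the arm is level.
- lens_rest (a joint): How far the black sprung lens rest is pushed down, m: 0 = up (a stiff preloaded spring holds it there), 0.010 = fully down on its stop; it takes about 5 N half way and 8 N fully down at the lens, plus 2 to 3 N for the stiff hinge. Let go, it springs back up past half way.
- rest_center (a point): Centre of the lens rest's floor, a round black cup of 78 mm outer diameter with a 4 mm rim; 58 mm above the bench when up.
- lens: The lens to be blocked, a bluish clear disc of 70 mm diameter and 9 mm thickness lying loose in the lens rest. Origin: centre of its underside.
- cleaner: Bystander: white bottle with blue cap, 48 mm diameter, 130 mm high. Origin: centre of its underside.
- pad_jar: Bystander: clear jar with yellow lid, 64 mm diameter, 70 mm high. Origin: centre of its underside.
- pen_cup: Bystander: black cup with three pens, 72 mm diameter, 90 mm high (pens to 140 mm). Origin: centre of its underside.
- spec_case: Bystander: dark blue spectacle case, 160 x 62 x 39 mm, long side along its x. Origin: centre of its underside.
- screwdriver: Bystander: screwdriver lying along its x, 150 mm long. Origin: in the middle, on the bench.
- basket: Bystander: blue open basket, 120 x 90 x 45 mm. Origin: centre of its underside.
- job_tray: Bystander: red job tray, 200 x 150 x 30 mm, with a spare lens in it. Origin: centre of its underside.
- spare_lens: Bystander: bluish clear lens, 70 mm diameter, 9 mm thick, in the red job tray; not the one to press. Origin: centre of its underside.
There are look-alikes about, which are no part of the job. What is shaped like the lens but brown is not meant.

How it is judged:
On the way, in this order (a step that is already met when the one before it is completed fails the run):
1. the arm has been pushed over to within about 15 degrees of level, the lens lying in its rest (value of joint flip_arm below 0.26 rad and horizontal distance between lens and rest_center below 0.005 m and z of lens in the frame of rest_center between -0.003 and 0.003 m).
2. the arm presses the lens rest down by more than 6 of its 10 mm, for half a second (value of joint lens_rest above 0.006 m and value of joint flip_arm below -0.025 rad and horizontal distance between lens and rest_center below 0.005 m and z of lens in the frame of rest_center between -0.003 and 0.003 m), for 0.5 s.
At the end, for the whole second after the job is handed in: The fingers still press on the blocker's arm (over 1.5 N), the arm is down (joint below -0.025 rad), the lens rest is held down by more than 6 of its 10 mm, and the lens lies still in the cup, within 5 mm of its centre and 3 mm of its floor (all of step 2 and contact force between the fingers and blocker above 1.5 N and linear speed of lens below 0.01 m/s); the arm keeps its last pose, push and grip.
It fails at once if the fingers touch the lens (contact force between the fingers and lens above 1 N).
It fails at once if the lens is lifted or pushed out of its rest (z of lens in the frame of rest_center above 0.012 m or horizontal distance between lens and rest_center above 0.02 m).
It fails at once if the blocker is gripped or pressed hard, with more than 40 N (contact force between the fingers and blocker above 40 N).
It fails at once if another thing on the bench is shifted by more than 30 mm (distance of any of cleaner, pad_jar, pen_cup, spec_case, screwdriver, basket, job_tray, spare_lens from where it was at the start of the episode above 0.03 m).
It also fails if it takes over 48 s, if anything falls off the work surface, if the arm or the gripper's body presses on something with over 40 N, if the wrist force passes 120 N, or if a joint passes its speed limit or range.

### The arm

A 6-joint arm with a two-finger parallel gripper is mounted at the origin on the work surface. World frame = base frame: x ahead of the robot, y to its left, z up, the work surface at z = 0. Lengths are in m, angles in rad, forces in N, time in s.
With the tool pointing down it reaches from about 0.325 to 0.775 m from the base axis. Payload 9.3 kg.
Tool frame: the origin (TCP) lies midway between the tips of the shut fingers; the grasp point (between the pads) lies 19 mm behind it (r.hold_point_z is the distance from the TCP to the grasp point, in m); z points along the fingers, y is the line along which they close (so a half turn about z gives the same grasp; the last joint's range is limited). The gripper opens to 85 mm and grips with 20 to 120 N. Pads are 22 mm wide; open, the fingers measure 114 mm over their backs; the gripper's body (76 mm by 85 mm) begins 54 mm behind the grasp point. The pads swing forward as they close: fully open they stand 13 mm farther back than shut.
Start: joints at [1.098, 0.259, 0.021, 1.334, 0, 1.418], TCP at [0.173, 0.522, 0.231] pointing down, gripper open.
Joint ranges: [-3.04, 3.04], [-0.91, 1.82], [-1.04, 1.36], [-1.92, 1.95], [-1.52, 1.45], [-3.14, 3.14]. Speed limits (rad/s): [2.22, 2.22, 2.79, 3.14, 3.14, 3.14].

### API

Orientations are given as a unit quaternion [x, y, z, w].
In Python, from workcell import telemetry, imaging, finish_job, r gives the robot as it stands.
- The arm moves only by the tool jog_arm, never from a script. Its argument "commands" is text: rows parted by semicolons, each of 6 numbers parted by spaces: the shift along the tool's x, y, z each as a share of 2 cm, from -1 to 1, then the turn, a rotation vector about the tool's x, y, z each as a share of 5 degrees, from -1 to 1. In form: x y z wx wy wz; .... A call has 1 to 10 rows; each row shifts and turns the commanded pose from where the row before left it, along the tool's axes as they then stand; what a row does not reach is not made up. A row lasts 1/10 s, in which the tool goes at most 50 mm and 8.59 degrees, less where a joint would pass 70% of its speed; a pose out of reach is approached as far as the arm can. A call with a number of a shift or a turn outside -1 to 1 is refused whole. A call with a gripper value outside its range is refused whole. "hand" is the opening, from 0 (shut) to 1 (fully open), set as the call begins (left out, the last holds). The fingers move at their own pace and stop on an object; "squeeze" is the grip in N (left out, the last holds). Time passes only in rows, so rows that do not move let the fingers close. It gives the time, the measured TCP pose, the force, the opening and the grip force at its end, in the units of the state.
- telemetry.get_state(): the state, without advancing time (a new reading comes with each control period).
- imaging.get_image(name): name is "side" or "top"; returns a dict with "color" (420x560x3 uint8, blue, green, red), "intrinsics" (3x3 intrinsics, pixels), "k1" (the pictures are not rectified: a ray, as slopes to the right and down, at radius r is drawn at 1 + k1 r^2 times it, then the intrinsics apply), "rvec" (rotation vector, rad) and "tvec" (3), from world to camera coordinates, as OpenCV has them. Camera axes: x right, y down, z forward; pixel columns grow to the right and rows downward; lengths in m; the calibration is good to about 2 mm. A picture is of the moment at which its call begins. There is no depth.
- finish_job(): hands the job in; it is judged then, once.
Trained networks look in a picture, given as the dict that the camera call returned (one of the last four; its "shot" number tells which), for a name from the list of things; names that differ only in an ending like _2 or _b are one class to them, and where a whole thing is asked for, a point or a joint stands for the part that bears it (a point fixed in the world has none). Each returns a list of dicts, best first, with "p" (0 to 1); they miss things now and then, are a little off and sometimes report something else, mostly with a low value. They report only what shows in the picture. A call takes as long as a camera call. They do not tell look-alikes from the thing itself.
- imaging.recognise(target, picture): "centre" ([row, column] in pixels, amid what is visible of it).
- imaging.silhouettes(target, picture): "pixels" (420x560 bool, what is visible of it) and "centre" ([row, column] in pixels, amid what is visible of it).
- imaging.tip_of(target, picture): "centre" ([row, column] in pixels: a listed point, or the origin of a listed thing).
The state is a dict: "time": time; "joint_pos": joint angles; "qvel": joint speeds; "joint_efforts": joint torques, N m; "tool_pos": TCP position; "tcp_rot": TCP orientation; "wrist_force": force on the tool from outside, world axes, zero at the start; "torque": the same for the moment, N m; "width": opening from 0.0 (shut) to 1.0 (fully open); "finger_force": force on a finger pad.
Only numpy, scipy, OpenCV 4.12 (cv2) and the standard library are available. Lean on these libraries where they do the work, as an engineer would, in place of code of your own. Each camera call takes 0.05 s, during which the arm holds its last target. There are 200 camera calls.

## Working session

There is one attempt and no reset: what is moved stays moved. The work goes in short steps, Python scripts to look and compute and a tool call to move; the robot and the scene stay as the last step left them, time stands still between calls to the robot, and variables do not carry over. Pictures are saved under pics/ and viewed, at most 10 in all, crops included, and the job is handed in when it is done.

Besides the shell and the picture viewer there is one more tool, called after "Emit:" by a JSON object that holds its "api" and its "payload", one argument or row to a line. jog_arm: Moves the arm, as the interface text tells. Shift numbers are shares of 2 cm and turn numbers shares of 5 degrees, none past 1 either way. Its arguments: {"type":"object","properties":{"commands":{"type":"string"},"hand":{"type":"number"},"squeeze":{"type":"number"}},"required":["commands"]}

```bash
mkdir -p pics; cat > h.py <<'E'
import numpy as np, cv2
from workcell import telemetry, imaging, finish_job, r
from scipy.spatial.transform import Rotation as R
def cam(im):
    Rm=cv2.Rodrigues(np.array(im["rvec"],float))[0]; return Rm,np.array(im["tvec"],float).ravel(),np.array(im["intrinsics"]),im["k1"]
def proj(im,P):
    Rm,t,K,k=cam(im); c=np.atleast_2d(P)@Rm.T+t; s=c[:,:2]/c[:,2:]; s=s*(1+k*(s**2).sum(1,keepdims=True))
    return np.c_[s[:,1]*K[1,1]+K[1,2], s[:,0]*K[0,0]+K[0,2]]
def ray(im,rc):
    Rm,t,K,k=cam(im); d=np.array([(rc[1]-K[0,2])/K[0,0],(rc[0]-K[1,2])/K[1,1]]); s=d.copy()
    for _ in range(20): s=d/(1+k*(s@s))
    return -Rm.T@t, Rm.T@np.r_[s,1]
E
python3 - <<'E'
from h import *
ims={n:imaging.get_image(n) for n in("side","top")}
cv2.imwrite("pics/a.png",np.vstack([ims[n]["color"] for n in ims])[:, :] if 0 else cv2.resize(np.hstack([ims["side"]["color"],ims["top"]["color"]]),(800,300)))
for n in ims: cv2.imwrite(f"pics/{n}.png",cv2.resize(ims[n]["color"],(800,600)))
for n,im in ims.items():
  print(n,"campos",ray(im,(210,280))[0])
  for t in("knob","hinge","rest_center","pad","lens","blocker"):
    print(t,[(np.round(d["centre"],1),round(d["p"],2)) for d in imaging.tip_of(t,im)[:3]])
print(telemetry.get_state())
E
```

```text
side campos [ 0.18175438 -0.80748774  1.14865424]
knob [(array([154.4, 260.6]), 0.75), (array([220.8, 285.3]), 0.48)]
hinge [(array([189.7, 270.5]), 0.95)]
rest_center [(array([223.6, 302. ]), 0.57)]
pad [(array([154.8, 274.6]), 0.64)]
lens [(array([229.8, 351.3]), 0.87), (array([201.2, 346.8]), 0.87), (array([221.5, 302.1]), 0.83)]
blocker [(array([222.9, 286. ]), 0.62)]
top campos [ 0.34733665 -0.03662589  1.29363662]
knob [(array([209.1, 245.9]), 0.76), (array([198.4, 310.5]), 0.6)]
hinge [(array([206.1, 267.3]), 0.6)]
rest_center [(array([198. , 307.1]), 0.58), (array([209.1, 245.9]), 0.32)]
pad [(array([201.4, 268.1]), 0.85), (array([195.2, 307.4]), 0.4)]
lens [(array([196.8, 307.6]), 0.91), (array([142.3, 287.6]), 0.84), (array([189.2, 357.6]), 0.65)]
blocker [(array([203.1, 291.9]), 0.88)]
{'time': 0.7, 'joint_pos': array([ 1.09838496e+00,  2.58596305e-01,  2.14844789e-02,  1.33370861e+00,
       -4.61201983e-06,  1.41817509e+00]), 'qvel': array([-0.00071966,  0.00149307,  0.00234764,  0.00012475,  0.00133051,
        0.00028975]), 'joint_efforts': array([-3.08339615e-03, -5.55226278e+01,  3.44686282e+01,  1.25971208e-03,
       -3.82061116e-04,  1.18295577e-05]), 'tool_pos': array([0.17291239, 0.5220975 , 0.23127462]), 'tcp_rot': array([ 1.59214608e-01,  9.87243996e-01, -1.21806476e-05, -1.51222708e-06]), 'wrist_force': array([0.15471255, 0.31583618, 0.22913814]), 'torque': array([-0.00238658, -0.01229168,  0.0017973 ]), 'finger_force': 0.0, 'width': 0.9944241338286158}
```

View pics/side.png

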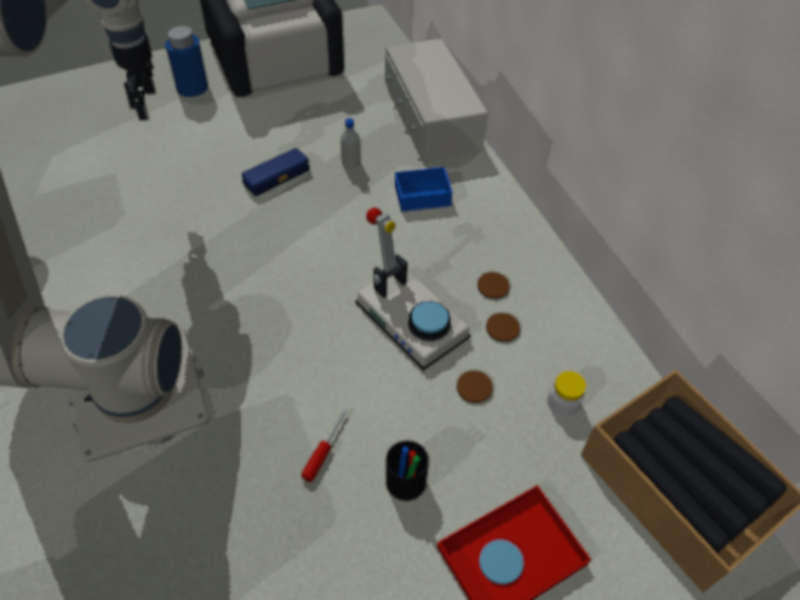

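View pics/top.png

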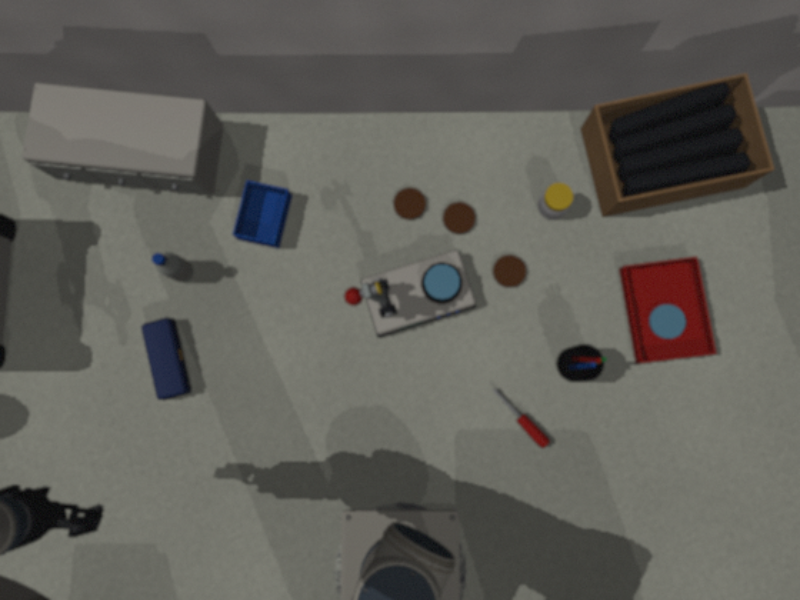

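The pictures show the blocker amid the bench (top view, 800-px picture: knob at (353,296), lens at (441,282); side view: knob at (374,215), lens at (430,318)). Brown discs are decoys. I'll fit the pose and arm angle.

```bash
cat >> h.py <<'E'
def model(p):
    x,y,th,q=p; Rz=R.from_euler("z",th); o=np.array([x,y,0])
    h=np.array([0,.065,.09]); c,s=np.cos(q),np.sin(q)
    f=lambda v:Rz.apply(v)+o
    ar=lambda u,w: h+np.array([0,-u*c+w*s,u*s+w*c])
    return dict(knob=f(ar(.12,.028)),pad=f(ar(.12,-.022)),hinge=f(h),rest_center=f([0,-.055,.058]),lens=f([0,-.055,.058]),blocker=f([0,0,0]),lenstop=f([0,-.055,.067]))
E
python3 - <<'E'
from h import *
from scipy.optimize import least_squares
ims={n:imaging.get_image(n) for n in("side","top")}
obs=[]
p0=np.array([.46,0,.2,1.8])
for n,im in ims.items():
  for t in("knob","hinge","rest_center","pad","lens","blocker"):
    e=proj(im,model(p0)[t])[0]; ds=[d for d in imaging.tip_of(t,im) if np.linalg.norm(d["centre"]-e)<40 and d["p"]>.3]
    if ds:
      d=ds[0]; obs.append((n,t,np.array(d["centre"])))
  # red knob by colour
  c=im["color"].astype(int); m=((c[...,2]>120)&(c[...,1]<60)&(c[...,0]<60)).astype(np.uint8)
  e=proj(im,model(p0)["knob"])[0]
  nl,_,st,ce=cv2.connectedComponentsWithStats(m)
  print(n,[(ce[i][::-1].round(1),st[i,4]) for i in range(1,nl) if st[i,4]>15])
f=lambda p: np.concatenate([proj(ims[n],model(p)[t])[0]-c for n,t,c in obs])
s=least_squares(f,p0,loss="soft_l1"); print(s.x.round(4))
for (n,t,c),e in zip(obs,f(s.x).reshape(-1,2)): print(n,t,c.round(1),e.round(1))
for k,v in model(s.x).items(): print(k,v.round(4))
E
```

```text
side [(array([147.9, 260.5]), np.int32(28)), (array([320.6, 219.9]), np.int32(125)), (array([389.9, 363.8]), np.int32(2943))]
top []
[ 0.546  -0.0312  0.3197  1.7181]
side knob [152.1 261.6] [-0.1 -0.2]
side hinge [186.8 271. ] [2.9 1. ]
side rest_center [222.5 298.6] [0.2 1.4]
side pad [156.7 272. ] [3.6 1.3]
side lens [221.7 301.7] [ 1.  -1.7]
side blocker [222.7 284.9] [0.3 1.4]
top knob [206.6 248.5] [ 1.8 -0.1]
top hinge [209.8 266.7] [-0.3  1.3]
top rest_center [198.5 310.8] [-0.4 -2.3]
top pad [204.2 268.5] [-2.3 -1.5]
top lens [195.3 310.6] [ 2.8 -2.1]
top blocker [204.  295.6] [ 3.1 -5.2]
knob [0.5113 0.0735 0.2046]
pad [0.5268 0.0265 0.2119]
hinge [0.5255 0.0305 0.09  ]
rest_center [ 0.5632 -0.0834  0.058 ]
lens [ 0.5632 -0.0834  0.058 ]
blocker [ 0.546  -0.0312  0.    ]
lenstop [ 0.5632 -0.0834  0.067 ]
```

```bash
cat > fit.py <<'E'
from h import *
from scipy.optimize import least_squares
N=4
obs={}
p0=np.array([.546,-.031,.32,1.72])
for k in range(N):
  ims={n:imaging.get_image(n) for n in("side","top")}
  for n,im in ims.items():
    for t in("knob","hinge","rest_center","pad","lens","blocker"):
      e=proj(im,model(p0)[t])[0]
      for d in imaging.tip_of(t,im):
        if np.linalg.norm(d["centre"]-e)<14 and d["p"]>.3: obs.setdefault((n,t),[]).append(d["centre"]); break
for n,im in ims.items():
  c=im["color"].astype(int); e=proj(im,model(p0)["lenstop"])[0]; yy,xx=np.mgrid[:420,:560]
  near=lambda e,rad:np.hypot(yy-e[0],xx-e[1])<rad
  m=(c[...,0]>c[...,2]+35)&near(e,22); obs[n,"lenstop"]=[[yy[m].mean(),xx[m].mean()]]*5; print(n,"lens px",m.sum())
  e=proj(im,model(p0)["knob"])[0]
  m=(c[...,2]>c[...,1]+45)&near(e,14)&(c[...,1]<c[...,0]+25); obs[n,"knob"]=[[yy[m].mean(),xx[m].mean()]]*5; print(n,"knob px",m.sum())
ks=list(obs); M=[np.median(obs[k],0) for k in ks]; w=[3 if k[1]in("lenstop",) or k[1]=="knob" else .7 for k in ks]
f=lambda p: np.concatenate([wi*(proj(ims[n],model(p)[t])[0]-c) for (n,t),c,wi in zip(ks,M,w)])
s=least_squares(f,p0,loss="soft_l1"); print(s.x.round(4))
for k,c,e,wi in zip(ks,M,f(s.x).reshape(-1,2),w): print(k,len(obs[k]),np.round(c,1),(e/wi).round(1))
for k,v in model(s.x).items(): print(k,v.round(4))
out=[]
x,y,th,q=s.x
for n,im in ims.items():
  a=im["color"]; c0=np.round(proj(im,model(s.x)["blocker"])[0]).astype(int)-[60 if n=="side" else 45,50]
  S=6; a=cv2.resize(a[c0[0]:c0[0]+98,c0[1]:c0[1]+66+34],None,fx=4,fy=6 if 0 else 4,interpolation=cv2.INTER_CUBIC); S=4
  d=lambda P:[tuple(int(v) for v in ((u-c0+.5)*S)[::-1]) for u in proj(im,P)]
  b=R.from_euler("z",th).apply([[sx*.063,sy*.107-.005,0] for sx,sy in((1,1),(1,-1),(-1,-1),(-1,1))])+[x,y,0]
  cv2.polylines(a,[np.array(d(b))],True,(0,255,0),1)
  for t,P in model(s.x).items(): cv2.circle(a,d(P)[0],3,(255,0,255),1)
  out.append(a)
cv2.imwrite("pics/"+__import__("sys").argv[1],np.hstack(out)); 
E
python3 fit.py o1.png
```

```text
side lens px 445
side knob px 73
top lens px 463
top knob px 85
[ 0.5482 -0.0318  0.2969  1.7681]
('side', 'knob') 5 [149.8 260.8] [1.2 0.9]
('side', 'hinge') 4 [190.  270.8] [-0.7  2.4]
('side', 'rest_center') 4 [223.6 301. ] [-0.8 -0.4]
('side', 'pad') 3 [158.3 271.9] [0.4 1.2]
('side', 'lens') 4 [222. 302.] [ 0.9 -1.5]
('side', 'blocker') 3 [223.2 285.4] [-0.3  1.7]
('top', 'knob') 5 [207.1 246.5] [ 0.4 -0.2]
('top', 'hinge') 4 [209.2 265.2] [-1.   2.8]
('top', 'rest_center') 4 [197.8 310.4] [-0.1 -1.6]
('top', 'pad') 4 [201.2 267. ] [-0.1 -2.3]
('top', 'lens') 2 [196.7 307.8] [1.  1.1]
('top', 'blocker') 4 [203.1 293. ] [ 3.3 -2.4]
('side', 'lenstop') 5 [221.5 300.4] [-0.7  0.3]
('top', 'lenstop') 5 [196.7 308.9] [0.5 0. ]
knob [0.5143 0.0791 0.2022]
pad [0.5286 0.0322 0.212 ]
hinge [0.5292 0.0304 0.09  ]
rest_center [ 0.5643 -0.0844  0.058 ]
lens [ 0.5643 -0.0844  0.058 ]
blocker [ 0.5482 -0.0318  0.    ]
lenstop [ 0.5643 -0.0844  0.067 ]
```

View pics/o1.png

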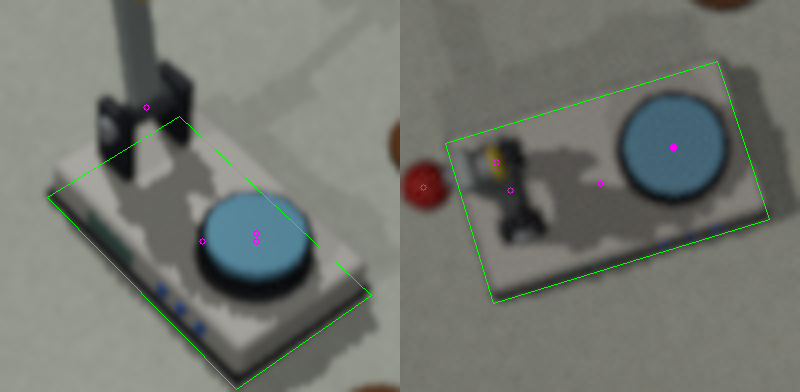

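The overlay fits: housing outline, knob and lens all lie on the model (yaw ≈ 0.297, arm ≈ 1.76 rad). Turn the tool so its y runs along the blocker's y, shut the fingers, then go to behind the knob.

Emit:
{"api": "jog_arm", "payload": {
  "commands": "0 0 0 0 0 -1;0 0 0 0 0 -1;0 0 0 0 0 -1;0 0 0 0 0 -1;0 0 0 0 0 -1;0 0 0 0 0 -1;0 0 0 0 0 -1",
  "hand": 0,
  "squeeze": 20
}}

```text
time: 4.9
tool_pos: [0.1729, 0.5221, 0.2313]
tcp_rot: [-0.147, 0.989, 0.0, -0.0]
wrist_force: [0.8, -1.0, -0.6]
width: -0.005
finger_force: 0.0
```

Emit:
{"api": "jog_arm", "payload": {
  "commands": "-0.4 -1 0 0 0 0;-0.4 -1 0 0 0 0;-0.4 -1 0 0 0 0;-0.4 -1 0 0 0 0;-0.4 -1 0 0 0 0;-0.4 -1 0 0 0 0;-0.4 -1 0 0 0 0;-0.4 -1 0 0 0 0;-0.4 -1 0 0 0 0;-0.4 -1 0 0 0 0"
}}

```text
time: 5.9
tool_pos: [0.3074, 0.3528, 0.2314]
tcp_rot: [-0.145, 0.989, 0.0, 0.0]
wrist_force: [-0.1, -0.1, -1.2]
width: 0.002
finger_force: 0.0
```

Emit:
{"api": "jog_arm", "payload": {
  "commands": "-0.5 -1 0 0 0 0;-0.5 -1 0 0 0 0;-0.5 -1 0 0 0 0;-0.5 -1 0 0 0 0;-0.5 -1 0 0 0 0;-0.5 -1 0 0 0 0;-0.5 -1 0 0 0 0;-0.5 -1 0 0 0 0;-0.5 -1 0 0 0 0;-0.5 -1 0 0 0 0"
}}

```text
time: 6.9
tool_pos: [0.4607, 0.1898, 0.2314]
tcp_rot: [-0.145, 0.989, -0.0, 0.0]
wrist_force: [1.2, 0.1, -0.2]
width: -0.002
finger_force: 0.0
```

Emit:
{"api": "jog_arm", "payload": {
  "commands": "-0.3 -1 0.6 0 0 0;-0.3 -1 0.6 0 0 0;-0.3 -1 0.6 0 0 0;0 0 0 0 0 0;0 0 0 0 0 0"
}}

```text
time: 7.4
tool_pos: [0.4945, 0.1381, 0.1953]
tcp_rot: [-0.144, 0.99, 0.0, -0.0]
wrist_force: [-0.8, 0.1, 0.6]
width: -0.002
finger_force: 0.0
```

```bash
cat > bf.py <<'E'
from h import *
s=telemetry.get_state(); Rz=R.from_euler("z",.297).inv()
print(s["time"],"TCP in blocker mm",(1000*Rz.apply(s["tool_pos"]-[.5482,-.0318,0])).round(1),"F in blocker",Rz.apply(s["wrist_force"]).round(1))
E
python3 bf.py; python3 - <<'E'
from h import *
im=imaging.get_image("side"); c=im["color"]; e=proj(im,[.515,.08,.2])[0].astype(int)
im2=imaging.get_image("top"); c2=im2["color"]; e2=proj(im2,[.515,.08,.2])[0].astype(int)
f=lambda c,e:cv2.resize(c[e[0]-50:e[0]+50,e[1]-65:e[1]+65],(390,300),interpolation=cv2.INTER_CUBIC)
cv2.imwrite("pics/b.png",np.hstack([f(c,e),f(c2,e2)]))
E
```

```text
7.4 TCP in blocker mm [ -1.6 178.2 195.3] F in blocker [-0.7  0.3  0.6]
```

View pics/b.png

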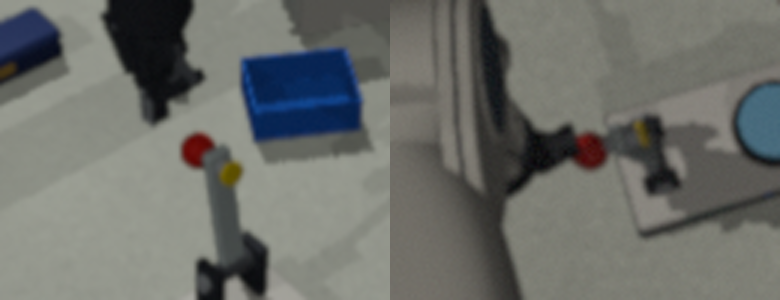

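The fingers are shut behind (+y of) the red knob, in line with it (tip at left crop (155,115), knob (198,150)). Push slowly.

Emit:
{"api": "jog_arm", "payload": {
  "commands": "0 -0.5 0 0 0 0;0 -0.5 0 0 0 0;0 -0.5 0 0 0 0;0 -0.5 0 0 0 0;0 -0.5 0 0 0 0;0 -0.5 0 0 0 0"
}}

```text
time: 8.1
tool_pos: [0.512, 0.08, 0.1953]
tcp_rot: [-0.145, 0.989, 0.0, 0.0]
wrist_force: [-1.3, 2.4, 1.2]
width: -0.0
finger_force: 1.6
```

```bash
python3 bf.py
```

```text
8.1 TCP in blocker mm [ -1.9 117.5 195.3] F in blocker [-0.5  2.7  1.2]
```

Emit:
{"api": "jog_arm", "payload": {
  "commands": "0 -0.5 0.1 0 0 0;0 -0.5 0.1 0 0 0;0 -0.5 0.1 0 0 0;0 -0.5 0.1 0 0 0;0 -0.5 0.1 0 0 0;0 -0.5 0.1 0 0 0;0 -0.5 0.1 0 0 0;0 -0.5 0.1 0 0 0"
}}

```text
time: 8.9
tool_pos: [0.5348, 0.0034, 0.1788]
tcp_rot: [-0.145, 0.989, 0.0, -0.0]
wrist_force: [-0.7, 1.9, -1.4]
width: 0.003
finger_force: 1.2
```

```bash
python3 bf.py
```

```text
8.9 TCP in blocker mm [ -2.5  37.6 178.8] F in blocker [-0.1  2.  -1.4]
```

Emit:
{"api": "jog_arm", "payload": {
  "commands": "0 -0.5 0.1 0 0 0;0 -0.5 0.2 0 0 0;0 -0.5 0.45 0 0 0;0 -0.25 0.3 0 0 0;0 0 0 0 0 0"
}}

```text
time: 9.4
tool_pos: [0.5446, -0.0303, 0.1571]
tcp_rot: [-0.145, 0.99, -0.0, -0.001]
wrist_force: [-0.4, -0.4, 0.3]
width: 0.0
finger_force: 0.0
```

```bash
python3 bf.py; python3 fit.py o2.png | sed -n 5p
```

```text
9.4 TCP in blocker mm [ -3.    2.5 157.1] F in blocker [-0.5 -0.2  0.3]fit.py:18: RuntimeWarning: Mean of empty slice.
  m=(c[...,2]>c[...,1]+45)&near(e,14)&(c[...,1]<c[...,0]+25); obs[n,"knob"]=[[yy[m].mean(),xx[m].mean()]]*5; print(n,"knob px",m.sum())
  ret = ret.dtype.type(ret / rcount)
Traceback (most recent call last):
  File "fit.py", line 21, in <module>
    s=least_squares(f,p0,loss="soft_l1"); print(s.x.round(4))
ValueError: Residuals are not finite in the initial point.
```

```bash
cat > v.py <<'E'
from h import *; import sys
P=[.552,-.05,.14]; o=[]
for n in("side","top"):
  im=imaging.get_image(n); e=proj(im,P)[0].astype(int); o.append(cv2.resize(im["color"][e[0]-50:e[0]+50,e[1]-65:e[1]+65],(390,300),interpolation=cv2.INTER_CUBIC))
  c=im["color"].astype(int); yy,xx=np.mgrid[:420,:560]
  m=(c[...,2]>c[...,1]+45)&(c[...,1]<c[...,0]+25)&(np.hypot(yy-e[0],xx-e[1])<35)
  k=np.array([yy[m].mean(),xx[m].mean()])
  qs=np.linspace(-.1,2.2,231); d=[np.linalg.norm(proj(im,model([.5482,-.0318,.297,q])["knob"])[0]-k) for q in qs]
  print(n,m.sum(),k.round(1),"q",qs[np.argmin(d)].round(2),min(d).round(1))
cv2.imwrite("pics/"+sys.argv[1],np.hstack(o))
E
python3 v.py c.png
```

```text
side 104 [190.6 296.1] q 0.48 0.0
top 0 [nan nan] q -0.1 nanv.py:7: RuntimeWarning: Mean of empty slice.
  k=np.array([yy[m].mean(),xx[m].mean()])
  ret = ret.dtype.type(ret / rcount)
```

View pics/c.png

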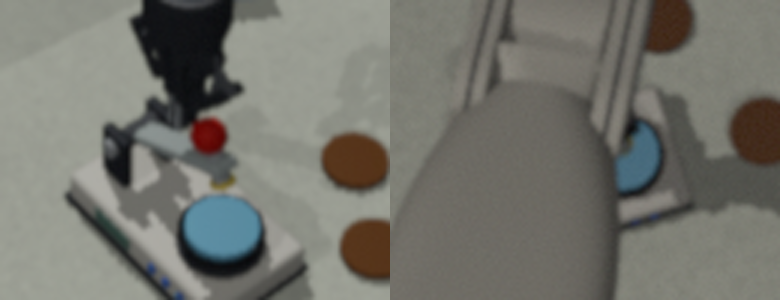

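The side picture shows the arm leaning at q≈0.48 over the lens, knob at crop (209,136). Lift off, over the knob.

Emit:
{"api": "jog_arm", "payload": {
  "commands": "0 0.5 0 0 0 0;0 0.25 -1 0 0 0;0 0 -1 0 0 0;0 0 -0.9 0 0 0;-0.15 -1 0 0 0 0;0 -1 0 0 0 0;0 -0.5 0 0 0 0;0 0 0 0 0 0"
}}

```text
time: 13.1
tool_pos: [0.5578, -0.0625, 0.216]
tcp_rot: [-0.144, 0.99, 0.0, -0.0]
wrist_force: [-0.4, 0.2, 0.3]
width: -0.002
finger_force: 0.0
```

Emit:
{"api": "jog_arm", "payload": {
  "commands": "0 0 0.5 0 0 0;0 0 0.5 0 0 0;0 0 0.25 0 0 0;0 0 0.25 0 0 0;0 0 0 0 0 0"
}}

```text
time: 13.6
tool_pos: [0.5574, -0.0617, 0.1856]
tcp_rot: [-0.145, 0.989, 0.0, -0.0]
wrist_force: [-0.7, 0.2, 0.6]
width: 0.001
finger_force: 0.0
```

```bash
python3 bf.py
```

```text
13.6 TCP in blocker mm [ 1.000e-01 -3.130e+01  1.856e+02] F in blocker [-0.6  0.4  0.6]
```

Emit:
{"api": "jog_arm", "payload": {
  "commands": "0 -0.15 0.25 0 0 0;0 -0.15 0.25 0 0 0;0 -0.15 0.25 0 0 0;0 -0.15 0.25 0 0 0;0 -0.1 0.25 0 0 0;0 -0.1 0.25 0 0 0;0 -0.1 0.25 0 0 0;0 -0.1 0.25 0 0 0"
}}

```text
time: 14.4
tool_pos: [0.5635, -0.0813, 0.1458]
tcp_rot: [-0.145, 0.989, 0.0, -0.0]
wrist_force: [0.3, 0.6, 0.1]
width: 0.001
finger_force: 0.8
```

```bash
python3 bf.py; python3 v.py d.png 2>/dev/null
```

```text
14.4 TCP in blocker mm [ 1.000e-01 -5.180e+01  1.458e+02] F in blocker [0.4 0.4 0.1]
side 75 [206.8 300.8] q 0.07 0.5
top 0 [nan nan] q -0.1 nan
```

View pics/d.png

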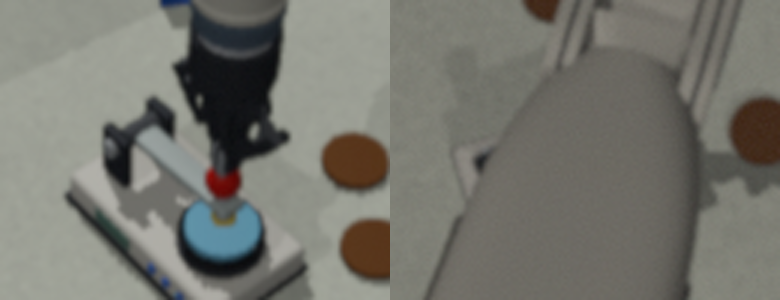

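The finger rests on top of the knob (crop (223,180)), pad close over the lens. Press slowly.

Emit:
{"api": "jog_arm", "payload": {
  "commands": "0 -0.05 0.1 0 0 0;0 -0.05 0.1 0 0 0;0 -0.05 0.1 0 0 0;0 -0.05 0.1 0 0 0;0 0 0.1 0 0 0;0 0 0 0 0 0"
}}

```text
time: 15.1
tool_pos: [0.5646, -0.0851, 0.136]
tcp_rot: [-0.145, 0.989, 0.0, -0.0]
wrist_force: [1.1, 0.1, -0.0]
width: -0.002
finger_force: 0.0
```

Emit:
{"api": "jog_arm", "payload": {
  "commands": "0 0 0.1 0 0 0;0 0 0.1 0 0 0;0 0 0 0 0 0"
}}

```text
time: 15.4
tool_pos: [0.5649, -0.0852, 0.1324]
tcp_rot: [-0.145, 0.989, -0.0, 0.0]
wrist_force: [0.0, -0.5, 2.1]
width: 0.002
finger_force: 0.9
```

Emit:
{"api": "jog_arm", "payload": {
  "commands": "0 0 0.1 0 0 0;0 0 0.05 0 0 0;0 0 0 0 0 0"
}}

```text
time: 15.7
tool_pos: [0.5651, -0.0855, 0.1298]
tcp_rot: [-0.145, 0.989, -0.001, 0.001]
wrist_force: [0.9, -1.5, 3.8]
width: -0.0
finger_force: 2.5
```

Emit:
{"api": "jog_arm", "payload": {
  "commands": "0 0 0.1 0 0 0;0 0 0.05 0 0 0;0 0 0 0 0 0"
}}

```text
time: 16.0
tool_pos: [0.5653, -0.0857, 0.1271]
tcp_rot: [-0.145, 0.989, -0.001, 0.001]
wrist_force: [0.5, -3.1, 7.4]
width: 0.002
finger_force: 3.5
```

Emit:
{"api": "jog_arm", "payload": {
  "commands": "0 0 0.05 0 0 0;0 0 0.05 0 0 0;0 0 0 0 0 0"
}}

```text
time: 16.3
tool_pos: [0.5654, -0.0859, 0.1254]
tcp_rot: [-0.145, 0.989, -0.001, 0.001]
wrist_force: [-0.0, -3.4, 8.8]
width: -0.006
finger_force: 4.5
```

Emit:
{"api": "jog_arm", "payload": {
  "commands": "0 0 0.05 0 0 0;0 0 0.05 0 0 0;0 0 0 0 0 0"
}}

```text
time: 16.6
tool_pos: [0.5656, -0.0861, 0.124]
tcp_rot: [-0.145, 0.989, -0.002, 0.001]
wrist_force: [-1.5, -5.3, 14.2]
width: -0.001
finger_force: 7.0
```

Emit:
{"api": "jog_arm", "payload": {
  "commands": "0 0 0 0 0 0;0 0 0 0 0 0;0 0 0 0 0 0;0 0 0 0 0 0;0 0 0 0 0 0;0 0 0 0 0 0;0 0 0 0 0 0;0 0 0 0 0 0"
}}

```text
time: 17.4
tool_pos: [0.5656, -0.0861, 0.1241]
tcp_rot: [-0.145, 0.989, -0.002, 0.001]
wrist_force: [-1.6, -5.2, 13.3]
width: -0.0
finger_force: 7.0
```

```bash
python3 bf.py; python3 v.py e.png 2>/dev/null
```

```text
17.4 TCP in blocker mm [  0.8 -57.  124.1] F in blocker [-3.1 -4.5 13.3]
side 73 [212.9 301.5] q -0.1 0.5
top 0 [nan nan] q -0.1 nan
```

View pics/e.png

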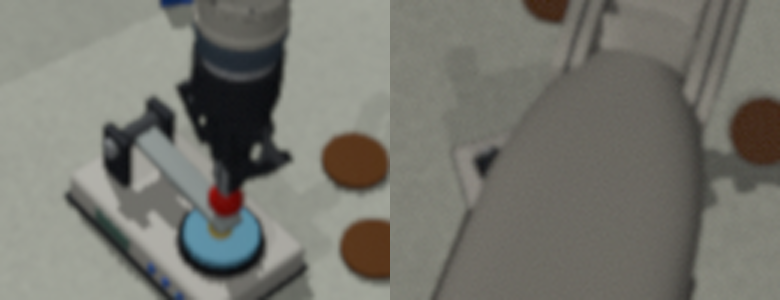

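The knob (crop (226,200)) is held down. The lens sits flat in its cup at (221,237), the force is a steady 13 N on the stop, and q is about −0.08 or lower.

```bash
python3 -c "
from workcell import finish_job
print(finish_job())"
```

```text
the job is handed in; nothing more can be done
None
```

The red-knobbed arm is down with its pad on the lens, and I handed the job in with the fingers still holding the knob at about 13 N, which by force and tip height puts the rest on its stop; the hand-in returned no verdict.

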